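# Collapse the telescoping board support on the joiner's bench

### The job

The long board is cut, so collapse the extended board support until it stands as low as its twin. Take it by the wooden T-rest: first free the thin innermost tube and push it fully home into the middle tube, and only then free the middle tube and push it fully home into the outer tube. Let go of it at the end and leave the other things on the bench where they are.

Things in the scene. Friction and masses are not known exactly. Their poses are not given: they have to be found in the camera images.
- rest_top (a point): Top centre of the T-rest of the extended support: wooden bar with a black rubber strip, 110 mm long (x axis), 34 mm wide (y axis, the width to grip), 25 mm high, fixed across the top of the thin tube; z up, on the tubes' common axis. Under it a hub 34 mm in diameter, 23 mm high. All collapsed, this point is 169 mm above the bench.
- thin_tube (a joint): How far the thin tube (aluminium, 25 mm in diameter, carries the T-rest) stands out of the middle tube, m: 0 = fully home on a hard stop, 0.062 to 0.076 at the start. Stiff: stays where it is left, slides down under a push of 2 to 4 N, up under 7 to 9 N. Locked at 0.060: there a key on it stands on a ledge inside the middle tube. Freed ANTICLOCKWISE seen from above.
- middle_collar (a point): Locks, for both tubes: turned in its freeing direction by 0.6 to 1.35 rad from its start (differs each time, not seen from outside) the key comes over a groove with about 0.13 rad of room either way; pressed down there the tube slides home, binding if twisted hard. The other way it meets a stop at once. This point: top centre of the middle tube's ribbed black collar, 47 mm in diameter, 16 mm high.
- middle_tube (a joint): How far the middle tube (steel, 36 mm in diameter) stands out of the outer tube, m: 0 = fully home on a hard stop, 0.062 to 0.076 at the start. Slides down under 1 to 4 N, up under 14 to 16 N; locked at 0.060 like the thin one but of opposite hand: freed CLOCKWISE. The T-rest turns it once the thin tube is home, as that tube's key then stays in its groove (about 0.25 rad of slack).
- support: The fixed part of the extended board support, bolted to the bench: round dark foot 136 mm in diameter, grey outer tube 48 mm in diameter with a ribbed black collar 58 mm in diameter, its top 105 mm above the bench. Origin on the tubes' axis at bench level, z up; the T-rest starts parallel to its x axis.
- twin: The other board support, the same in all parts, already fully collapsed (169 mm high) and bolted to the bench; nothing on it moves. Origin on its axis at bench level, z up; its bar lies along x.
- tape: Bystander: tape measure, 72 x 36 x 66 mm, origin under its centre.
- glue: Bystander: white glue bottle, 60 mm in diameter, 155 mm high, origin under its centre.
- pencil: Bystander: carpenter's pencil 175 mm long (along x), origin under its middle.
- square: Bystander: try square lying flat, blade 200 mm along y, stock 100 mm along x at the blade's -y end, origin near the middle of the blade.
- plane: Bystander: block plane, sole 165 x 50 mm, about 60 mm high, origin under its middle.
- mallet: Bystander: wooden mallet lying down, 270 mm long (along x), head 115 mm wide at +x, 60 mm high, origin at bench level under its middle.
- clamp: Bystander: F-clamp lying flat, bar 300 mm along x, wooden handle beside it; origin between bar and handle.
- offcut: Bystander: wood offcut 120 x 70 x 45 mm, origin under its centre.
Things that resemble listed ones, but are neither listed nor needed, are in the scene too. What is shaped like the support but red is not meant.

How it is judged:
By the outcome, as a careful person would: the job done as asked, in the order asked, and still so for the second after the job is handed in, with the robot touching nothing.
It also fails if it takes over 53 s, if anything falls off the work surface, if the arm or the gripper's body presses on something with over 40 N, if the wrist force passes 120 N, or if a joint passes its speed limit or range.

### The arm

A 6-joint arm with a two-finger parallel gripper is mounted at the origin on the work surface. World frame = base frame: x ahead of the robot, y to its left, z up, the work surface at z = 0. Lengths are in m, angles in degrees, forces in N, time in s.
With the tool pointing down it reaches from about 0.275 to 0.75 m from the base axis. Payload 10.2 kg.
Tool frame: the origin (TCP) lies between the finger pads; the fingertips stand manip.nose_length ahead of it and the grasp point (between the pads) is the TCP (manip.nose_length is the distance from the TCP to the fingertips, in m); z points along the fingers, y is the line along which they close (so a half turn about z gives the same grasp; the last joint's range is limited). The gripper opens to 88 mm and grips with 3 to 60 N. Pads are 18 mm wide; open, the fingers measure 123 mm over their backs; the gripper's body (75 mm by 187 mm) begins 45 mm behind the grasp point.
Start: joints at [52.174, 17.928, 85.812, -0, 76.261, -12.8], TCP at [0.222, 0.476, 0.258] pointing down, gripper open.
Joint ranges: [-168.41, 168.41], [-55.51, 124.54], [10.69, 146.95], [-70.63, 250.63], [1, 178], [-165.06, 165.06]. Speed limits (degrees/s): [136.94, 136.94, 172.46, 180, 180, 180].

### API

Orientations are given as a 3x3 rotation matrix whose columns are the frame's x, y, z axes.
In Python, from rig import manip, grab_frame, camera_info gives the robot as it stands.
- The arm moves only by the tool drive_tool, never from a script. Its argument "moves" is one flat list of numbers, 7 for each row, row after row: the finger opening in mm, from 0 to 88.1, then the shift along the world's x, y, z in mm, then the turn, a rotation vector about the world's x, y, z in rad. A call has exactly 8 rows; each row shifts and turns the commanded pose from where the row before left it; what a row does not reach is not made up. A row lasts 1/12 s, in which the tool goes at most 41.7 mm and 7.16 degrees, less where a joint would pass 70% of its speed; a pose out of reach is approached as far as the arm can. A call with a gripper value outside its range is refused whole. The fingers move at their own pace and stop on an object; "force" is the grip in N (left out, the last holds). Time passes only in rows, so rows that do not move let the fingers close, or fill a call up. It gives the time, the measured TCP pose, the force, the opening and the grip force at its end, in the units of the state.
- manip.read_state(): the state, without advancing time (a new reading comes with each control period).
- grab_frame(name): name is "side" or "top"; returns (picture, depth): 480x640x3 uint8, blue, green, red; 480x640 float32, m along the optical axis (not along the pixel's ray), 0 where there is no reading.
- camera_info(name): a dict with "K" (3x3 intrinsics, pixels), "rvec" (rotation vector, rad) and "tvec" (3), from world to camera coordinates, as OpenCV has them. Camera axes: x right, y down, z forward; pixel columns grow to the right and rows downward; lengths in m; the calibration is good to about 2 mm. A picture is of the moment at which its call begins. camera_info takes no time and is no camera call.
- manip.sign_off(): hands the job in; it is judged then, once.
The state is a dict: "time": time; "joint_pos": joint angles; "dq": joint speeds; "joint_efforts": joint torques, N m; "ee_pos": TCP position; "orientation": TCP orientation; "force": force on the tool from outside, world axes, zero at the start; "moment": the same for the moment, N m; "gripper_width": finger opening in m; "grip_force": force on a finger pad.
Only numpy, scipy, OpenCV 4.12 (cv2) and the standard library are available. Lean on these libraries where they do the work, as an engineer would, in place of code of your own. Each camera call takes 0.05 s, during which the arm holds its last target. There are 200 camera calls.

## Working session

There is one attempt and no reset: what is moved stays moved. The work goes in short steps, Python scripts to look and compute and a tool call to move; the robot and the scene stay as the last step left them, time stands still between calls to the robot, and variables do not carry over. Pictures are saved under pics/ and viewed, at most 10 in all, crops included, and the job is handed in when it is done.

Besides the shell and the picture viewer there is one more tool, called after "Call:" in YAML: its name, and indented under it one key for each argument. drive_tool: Moves the arm, as the interface text tells. Its arguments: {"type":"object","properties":{"moves":{"type":"array","items":{"type":"number"}},"force":{"type":"number"}},"required":["moves"]}

```bash
mkdir -p pics
python3 - <<'E'
from rig import manip, grab_frame, camera_info
import cv2,numpy as np
for n in("side","top"):
    p,d=grab_frame(n); cv2.imwrite(f"pics/{n}0.png",p); np.save(f"{n}0.npy",d)
    c=camera_info(n); R=cv2.Rodrigues(np.array(c["rvec"]))[0]; print(n,c["K"],-R.T@np.array(c["tvec"]).ravel(), R)
s=manip.read_state(); print(s, manip.nose_length)
E
```

```text
side [[531.11748893   0.         323.57638557]
 [  0.         531.11748893 248.79254988]
 [  0.           0.           1.        ]] [0.46862369 1.179505   1.2199906 ] [[-0.99685911 -0.07780873  0.0147554 ]
 [-0.06376686  0.67810933 -0.73218954]
 [ 0.04696497 -0.73083072 -0.68094108]]
top [[496.85539164   0.         329.19159318]
 [  0.         496.85539164 231.02594902]
 [  0.           0.           1.        ]] [0.3030614  0.00605379 1.25824993] [[-0.03500497 -0.99937742 -0.00440734]
 [-0.97810139  0.03516441 -0.20513686]
 [ 0.20516413 -0.00286998 -0.97872337]]
{'time': 0.1, 'joint_pos': array([ 5.21727012e+01,  1.79558488e+01,  8.58463699e+01,  2.89926033e-04,
        7.62591635e+01, -1.28003949e+01]), 'dq': array([-0.12166797, -0.16332386, -0.05829231,  0.02594397, -0.03218257,
        0.00426238]), 'joint_efforts': array([ 3.65156564e-03, -4.02816832e+01, -2.52647620e+01,  6.95822574e-02,
        3.42209078e-02, -9.12337691e-05]), 'ee_pos': array([0.2220034 , 0.47556048, 0.25724335]), 'orientation': array([[-9.06108652e-01,  4.23044529e-01, -6.60905775e-04],
       [ 4.23044976e-01,  9.06108292e-01, -8.43182064e-04],
       [ 2.42148644e-04, -1.04360743e-03, -9.99999426e-01]]), 'force': array([-0.29097837,  0.0527092 , -0.55565778]), 'moment': array([-0.03135854,  0.02836603, -0.04959508]), 'grip_force': 0.0, 'gripper_width': 0.08811838039616787} 0.019
```

View pics/side0.png

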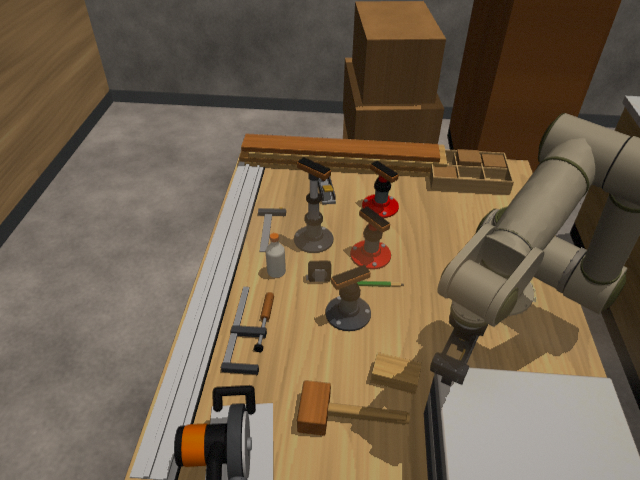

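View pics/top0.png

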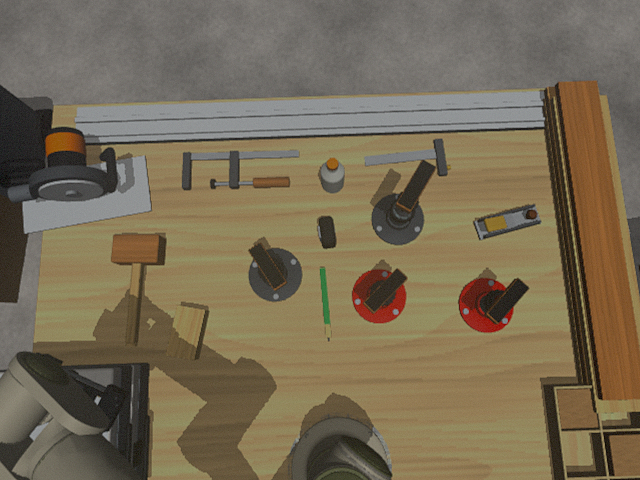

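The extended support is the dark-footed one: its bar is at about (415,185) in top and (313,167) in side. The collapsed twin is at (268,265) in top. I'll measure the bar from depth.

```bash
cat > h.py <<'E'
import cv2,numpy as np
from rig import manip, grab_frame, camera_info
def pts(n,d,box):
    c=camera_info(n);K=np.array(c["K"]);R=cv2.Rodrigues(np.array(c["rvec"]))[0];t=np.array(c["tvec"]).ravel()
    u0,v0,u1,v1=box;v,u=np.mgrid[v0:v1,u0:u1];z=d[v0:v1,u0:u1]
    P=np.stack([(u-K[0,2])/K[0,0]*z,(v-K[1,2])/K[1,1]*z,z],-1)
    return ((P-t)@R)[z>0], np.stack([u,v],-1)[z>0]
def bar(P,zlo=None):
    zt=np.percentile(P[:,2],99) if zlo is None else zlo
    T=P[abs(P[:,2]-zt)<.008]
    (c,s,a)=cv2.minAreaRect((T[:,:2]*1000).astype(np.float32))
    b=cv2.boxPoints((c,s,a)); e=max([b[1]-b[0],b[2]-b[1]],key=np.linalg.norm)
    return np.round([*c,*s,np.degrees(np.arctan2(e[1],e[0])),1000*np.median(T[:,2]),len(T)],1)
E
python3 - <<'E'
from h import *
for n,b,f in(("top",(385,150,445,225),(370,190,430,245)),("side",(290,150,338,185),(290,220,338,252))):
    d=np.load(n+"0.npy");P,_=pts(n,d,b);P=P[P[:,2]>.2];print(n,bar(P))
    Q,_=pts(n,d,f);Q=Q[(Q[:,2]>.003)&(Q[:,2]<.03)];print(" foot",cv2.minEnclosingCircle((Q[:,:2]*1000).astype(np.float32)),len(Q))
    print(np.histogram(P[:,2],bins=np.arange(.2,.36,.01)))
P,_=pts("top",np.load("top0.npy"),(240,230,290,300));P=P[P[:,2]>.13];print("twin",bar(P))
E
```

```text
top [ 590.7 -174.7   32.8  107.8  -33.3  306.3  787. ]
 foot ((597.496337890625, -182.11972045898438), 104.69813537597656) 1531
(array([  0,   0,   0,   0,   0,   0,   0,   0,  14,  67, 821,  18,   0,
         0,   0]), array([0.2 , 0.21, 0.22, 0.23, 0.24, 0.25, 0.26, 0.27, 0.28, 0.29, 0.3 ,
       0.31, 0.32, 0.33, 0.34, 0.35]))
side [ 592.2 -171.6   36.   110.4  -33.9  306.2  221. ]
 foot ((592.6649169921875, -192.68275451660156), 111.53768920898438) 786
(array([  0,   0,   0,   6,  20,  12,  29,  22,  74,  89, 245,  16,   0,
         0,   0]), array([0.2 , 0.21, 0.22, 0.23, 0.24, 0.25, 0.26, 0.27, 0.28, 0.29, 0.3 ,
       0.31, 0.32, 0.33, 0.34, 0.35]))
twin [457.5 143.  108.7  33.   31.5 168.9 646. ]
```

Call:
drive_tool:
  moves: [88, 15.4, -27, 5, 0, 0, -0.115, 88, 15.4, -27, 5, 0, 0, -0.115, 88, 15.4, -27, 5, 0, 0, -0.115, 88, 15.4, -27, 5, 0, 0, -0.115, 88, 15.4, -27, 5, 0, 0, -0.115, 88, 15.4, -27, 5, 0, 0, -0.115, 88, 15.4, -27, 5, 0, 0, -0.115, 88, 15.4, -27, 5, 0, 0, -0.115]

```text
time: 0.77
ee_pos: [0.3456, 0.2583, 0.2978]
orientation: [[-0.207, 0.978, -0.0], [0.978, 0.207, -0.0], [-0.0, -0.0, -1.0]]
force: [1.2, 0.6, -0.0]
gripper_width: 0.0878
grip_force: 0.0
```

Call:
drive_tool:
  moves: [88, 15.4, -27, 5, 0, 0, -0.115, 88, 15.4, -27, 5, 0, 0, -0.115, 88, 15.4, -27, 5, 0, 0, -0.115, 88, 15.4, -27, 5, 0, 0, -0.115, 88, 15.4, -27, 5, 0, 0, -0.115, 88, 15.4, -27, 5, 0, 0, -0.115, 88, 15.4, -27, 5, 0, 0, -0.115, 88, 15.4, -27, 5, 0, 0, -0.115]

```text
time: 1.43
ee_pos: [0.4689, 0.0422, 0.3378]
orientation: [[0.653, 0.757, -0.0], [0.757, -0.653, 0.0], [-0.0, -0.0, -1.0]]
force: [0.3, 0.1, -0.5]
gripper_width: 0.0882
grip_force: 0.0
```

Call:
drive_tool:
  moves: [88, 15.4, -27, 5, 0, 0, -0.115, 88, 15.4, -27, 5, 0, 0, -0.115, 88, 15.4, -27, 5, 0, 0, -0.115, 88, 15.4, -27, 0, 0, 0, -0.115, 88, 15.4, -27, 0, 0, 0, -0.115, 88, 15.4, -27, 0, 0, 0, -0.115, 88, 15.4, -27, 0, 0, 0, -0.115, 88, 15.4, -27, 0, 0, 0, -0.115]

```text
time: 2.1
ee_pos: [0.5922, -0.1737, 0.3523]
orientation: [[0.998, -0.061, -0.001], [-0.061, -0.998, 0.0], [-0.001, -0.0, -1.0]]
force: [0.2, 0.6, -0.4]
gripper_width: 0.0879
grip_force: 0.0
```

Call:
drive_tool:
  moves: [88, 0, 0, 0, 0, 0, -0.1, 88, 0, 0, 0, 0, 0, -0.1, 88, 0, 0, 0, 0, 0, -0.1, 88, 0, 0, 0, 0, 0, -0.1, 88, 0, 0, 0, 0, 0, -0.1, 88, 0, 0, 0, 0, 0, -0.03, 88, 0, 0, 0, 0, 0, 0, 88, 0, 0, 0, 0, 0, 0]

```text
time: 2.77
ee_pos: [0.5917, -0.1723, 0.3524]
orientation: [[0.834, -0.551, -0.001], [-0.551, -0.834, 0.0], [-0.001, 0.0, -1.0]]
force: [-0.6, -0.1, -0.7]
gripper_width: 0.0878
grip_force: 0.0
```

```bash
cat >> h.py <<'E'
def st():
    s=manip.read_state();R=s["orientation"]
    print("t",round(s["time"],2),"pos",np.round(s["ee_pos"]*1000,1),"yang",round(np.degrees(np.arctan2(R[1,1],R[0,1])),1),"zax",np.round(R[:,2],3),"F",np.round(s["force"],1),"M",np.round(s["moment"],2),"w",round(s["gripper_width"]*1000,1),"g",round(s["grip_force"],1),"q",np.round(s["joint_pos"],1))
E
python3 -c "from h import *;st()"
```

```text
t 2.77 pos [ 591.7 -172.3  352.4] yang -123.5 zax [-0.001  0.    -1.   ] F [-0.6 -0.1 -0.7] M [0.06 0.11 0.02] w 87.8 g 0.0 q [-27.1  28.   57.5   0.   94.6  96.3]
```

Call:
drive_tool:
  moves: [88, 0, -1, -8, 0, 0, 0, 88, 0, 0, -8, 0, 0, 0, 88, 0, 0, -8, 0, 0, 0, 88, 0, 0, -8, 0, 0, 0, 88, 0, 0, -8, 0, 0, 0, 88, 0, 0, -8, 0, 0, 0, 88, 0, 0, -6, 0, 0, 0, 88, 0, 0, -3, 0, 0, 0]

```text
time: 3.43
ee_pos: [0.5915, -0.1732, 0.2945]
orientation: [[0.834, -0.552, -0.001], [-0.552, -0.834, 0.001], [-0.001, 0.0, -1.0]]
force: [0.4, -0.5, -0.5]
gripper_width: 0.0878
grip_force: 0.0
```

Call:
drive_tool:
  moves: [60, 0, 0, 0, 0, 0, 0, 40, 0, 0, 0, 0, 0, 0, 30, 0, 0, 0, 0, 0, 0, 30, 0, 0, 0, 0, 0, 0, 30, 0, 0, 0, 0, 0, 0, 30, 0, 0, 0, 0, 0, 0, 30, 0, 0, 0, 0, 0, 0, 30, 0, 0, 0, 0, 0, 0]
  force: 45

```text
time: 4.1
ee_pos: [0.5917, -0.1733, 0.2958]
orientation: [[0.834, -0.552, 0.0], [-0.552, -0.834, -0.0], [0.0, -0.0, -1.0]]
force: [0.1, -0.9, -0.1]
gripper_width: 0.037
grip_force: 0.0
```

```bash
python3 -c "from h import *;st()"
```

```text
t 4.1 pos [ 591.7 -173.3  295.8] yang -123.5 zax [ 0. -0. -1.] F [ 0.1 -0.9 -0.1] M [0.06 0.15 0.03] w 37.0 g 0.0 q [-27.2  28.7  64.6  -0.   86.7  96.3]
```

Fingers are still closing, so I'll wait, then start pressing down gently.

Call:
drive_tool:
  moves: [20, 0, 0, 0, 0, 0, 0, 20, 0, 0, 0, 0, 0, 0, 20, 0, 0, 0, 0, 0, 0, 20, 0, 0, 0, 0, 0, 0, 20, 0, 0, 0, 0, 0, 0, 20, 0, 0, -1, 0, 0, 0, 20, 0, 0, -1, 0, 0, 0, 20, 0, 0, -1, 0, 0, 0]
  force: 45

```text
time: 4.77
ee_pos: [0.5918, -0.1731, 0.2927]
orientation: [[0.834, -0.552, 0.0], [-0.552, -0.834, 0.0], [0.0, -0.0, -1.0]]
force: [2.4, 3.8, 0.9]
gripper_width: 0.0335
grip_force: 45.0
```

```bash
python3 -c "from h import *;st()"
```

```text
t 4.77 pos [ 591.8 -173.1  292.7] yang -123.5 zax [ 0.  0. -1.] F [2.4 3.8 0.9] M [ 0.55 -0.23 -0.01] w 33.5 g 45.0 q [-27.2  28.8  64.9   0.   86.3  96.3]
```

Call:
drive_tool:
  moves: [20, 0, 0, -2, 0, 0, 0, 20, 0, 0, -2, 0, 0, 0, 20, 0, 0, -2, 0, 0, 0, 20, 0, 0, -2, 0, 0, 0, 20, 0, 0, -1, 0, 0, 0, 20, 0, 0, -1, 0, 0, 0, 20, 0, 0, 0, 0, 0, 0, 20, 0, 0, 0, 0, 0, 0]

```text
time: 5.43
ee_pos: [0.5918, -0.1731, 0.2824]
orientation: [[0.834, -0.552, 0.0], [-0.552, -0.834, 0.0], [-0.0, -0.0, -1.0]]
force: [3.8, 4.3, 0.3]
gripper_width: 0.0333
grip_force: 45.0
```

```bash
python3 -c "from h import *;st()"
```

```text
t 5.43 pos [ 591.8 -173.1  282.4] yang -123.5 zax [ 0.  0. -1.] F [3.8 4.3 0.3] M [ 0.65 -0.35 -0.03] w 33.3 g 45.0 q [-27.2  29.   66.    0.   85.   96.3]
```

Call:
drive_tool:
  moves: [20, 0.4, 0.4, -1, 0, 0, 0.06, 20, 0.4, 0.4, -1, 0, 0, 0.06, 20, 0, 0, -1, 0, 0, 0.06, 20, 0, 0, -1, 0, 0, 0.06, 20, 0, 0, -1, 0, 0, 0.06, 20, 0, 0, 0, 0, 0, 0.06, 20, 0, 0, 0, 0, 0, 0.06, 20, 0, 0, 0, 0, 0, 0.06]
  force: 55

```text
time: 6.1
ee_pos: [0.5919, -0.1734, 0.2777]
orientation: [[0.995, -0.103, -0.002], [-0.103, -0.995, -0.001], [-0.001, 0.002, -1.0]]
force: [-2.0, -1.0, 3.1]
gripper_width: 0.0334
grip_force: 55.0
```

```bash
python3 -c "from h import *;st()"
```

```text
t 6.1 pos [ 591.9 -173.4  277.7] yang -95.9 zax [-0.002 -0.001 -1.   ] F [-2.  -1.   3.1] M [-0.12  0.5  -0.06] w 33.4 g 55.0 q [-27.2  29.2  66.4  -0.1  84.4  68.8]
```

Call:
drive_tool:
  moves: [20, 0, 0, -1, 0, 0, 0.02, 20, 0, 0, -1, 0, 0, 0.02, 20, 0, 0, -1, 0, 0, 0.02, 20, 0, 0, 0, 0, 0, 0.02, 20, 0, 0, 0, 0, 0, 0.02, 20, 0, 0, 0, 0, 0, 0.02, 20, 0, 0, 0, 0, 0, 0, 20, 0, 0, 0, 0, 0, 0]

```text
time: 6.77
ee_pos: [0.5919, -0.1734, 0.2768]
orientation: [[1.0, 0.014, 0.001], [0.014, -1.0, -0.003], [0.001, 0.003, -1.0]]
force: [-6.6, 0.3, 12.6]
gripper_width: 0.0335
grip_force: 55.0
```

```bash
python3 -c "from h import *;st()"
```

```text
t 6.77 pos [ 591.9 -173.4  276.8] yang -89.2 zax [ 0.001 -0.003 -1.   ] F [-6.6  0.3 12.6] M [0.04 1.15 0.03] w 33.5 g 55.0 q [-27.2  29.2  66.6  -0.1  84.1  62.1]
```

Call:
drive_tool:
  moves: [20, -0.5, 0, 0, 0, 0, 0.02, 20, -0.3, 0, 0, 0, 0, 0.02, 20, 0, 0, 0, 0, 0, 0.02, 20, 0, 0, 0, 0, 0, 0.02, 20, 0, 0, 0, 0, 0, 0.02, 20, 0, 0, 0, 0, 0, 0.02, 20, 0, 0, 0, 0, 0, 0.02, 20, 0, 0, 0, 0, 0, 0.02]

```text
time: 7.43
ee_pos: [0.5918, -0.1736, 0.2765]
orientation: [[0.985, 0.173, 0.003], [0.173, -0.985, -0.003], [0.002, 0.004, -1.0]]
force: [-0.7, -1.6, 10.4]
gripper_width: 0.0333
grip_force: 55.0
```

```bash
python3 -c "from h import *;st()"
```

```text
t 7.43 pos [ 591.8 -173.6  276.5] yang -80.0 zax [ 0.003 -0.003 -1.   ] F [-0.7 -1.6 10.4] M [-0.13  0.37 -0.04] w 33.3 g 55.0 q [-27.2  29.1  66.8  -0.1  83.9  52.8]
```

Call:
drive_tool:
  moves: [20, 0, 0, 0, 0, 0, 0.02, 20, 0, 0, 0, 0, 0, 0.02, 20, 0, 0, 0, 0, 0, 0.02, 20, 0, 0, 0, 0, 0, 0.02, 20, 0, 0, 0, 0, 0, 0.02, 20, 0, 0, 0, 0, 0, 0.02, 20, 0, 0, 0, 0, 0, 0.02, 20, 0, 0, 0, 0, 0, 0.02]

```text
time: 8.1
ee_pos: [0.5918, -0.1737, 0.2753]
orientation: [[0.945, 0.328, 0.001], [0.328, -0.945, -0.003], [0.0, 0.003, -1.0]]
force: [1.6, -3.7, 5.0]
gripper_width: 0.0331
grip_force: 55.0
```

Call:
drive_tool:
  moves: [20, 0, 0, -1, 0, 0, 0, 20, 0, 0, -1, 0, 0, 0, 20, 0, 0, -1, 0, 0, 0, 20, 0, 0, -1, 0, 0, 0, 20, 0, 0, 0, 0, 0, 0, 20, 0, 0, 0, 0, 0, 0, 20, 0, 0, 0, 0, 0, 0, 20, 0, 0, 0, 0, 0, 0]

```text
time: 8.77
ee_pos: [0.5918, -0.1737, 0.2714]
orientation: [[0.945, 0.328, 0.001], [0.328, -0.945, -0.003], [0.0, 0.003, -1.0]]
force: [1.1, -4.9, 6.4]
gripper_width: 0.0337
grip_force: 55.0
```

```bash
python3 -c "from h import *;st()"
```

```text
t 8.77 pos [ 591.8 -173.7  271.4] yang -70.9 zax [ 0.001 -0.003 -1.   ] F [ 1.1 -4.9  6.4] M [-0.7  -0.03  0.12] w 33.7 g 55.0 q [-27.2  29.3  67.2  -0.1  83.4  43.7]
```

Call:
drive_tool:
  moves: [20, 0, -0.3, -4, 0, 0, 0.02, 20, 0, -0.3, -4, 0, 0, 0, 20, 0, 0, -4, 0, 0, 0, 20, 0, 0, -4, 0, 0, 0, 20, 0, 0, -4, 0, 0, 0, 20, 0, 0, -4, 0, 0, 0, 20, 0, 0, -4, 0, 0, 0, 20, 0, 0, -4, 0, 0, 0]

```text
time: 9.43
ee_pos: [0.5918, -0.1738, 0.2394]
orientation: [[0.938, 0.347, 0.001], [0.347, -0.938, -0.002], [0.001, 0.002, -1.0]]
force: [1.1, -2.0, 7.8]
gripper_width: 0.0333
grip_force: 55.0
```

```bash
python3 -c "
from h import *;st()
p,d=grab_frame('side');cv2.imwrite('pics/s1.png',cv2.resize(p[140:270,250:400],None,fx=4,fy=4))"
```

```text
t 9.43 pos [ 591.8 -173.8  239.4] yang -69.7 zax [ 0.001 -0.002 -1.   ] F [ 1.1 -2.   7.8] M [-0.34  0.06  0.13] w 33.3 g 55.0 q [-27.2  30.4  70.3  -0.1  79.2  42.5]
```

View pics/s1.png

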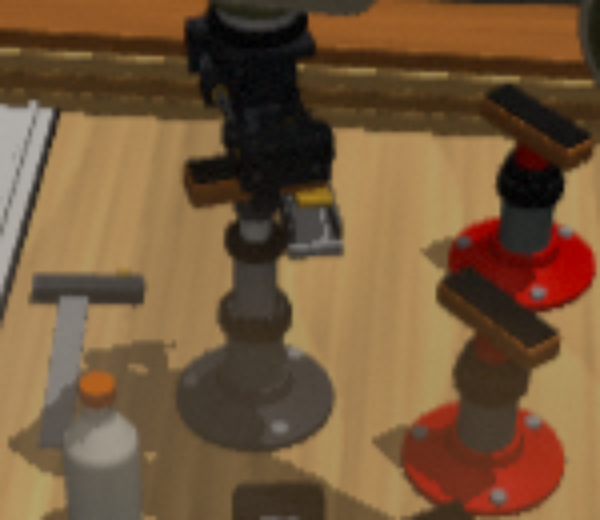

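The crop shows the bar still held at (255,185). The thin tube is nearly in at (255,225), and the middle tube is still extended at (255,270). I'll keep pushing.

Call:
drive_tool:
  moves: [20, 0, 0, -4, 0, 0, 0, 20, 0, 0, -4, 0, 0, 0, 20, 0, 0, -4, 0, 0, 0, 20, 0, 0, -4, 0, 0, 0, 20, 0, 0, -3, 0, 0, 0, 20, 0, 0, -3, 0, 0, 0, 20, 0, 0, -3, 0, 0, 0, 20, 0, 0, 0, 0, 0, 0]

```text
time: 10.15
ee_pos: [0.5919, -0.1738, 0.217]
orientation: [[0.938, 0.347, 0.003], [0.347, -0.938, -0.003], [0.002, 0.004, -1.0]]
force: [-6.4, -0.4, 22.1]
gripper_width: 0.0336
grip_force: 55.0
```

```bash
python3 -c "from h import *;st()"
```

```text
t 10.15 pos [ 591.9 -173.8  217. ] yang -69.7 zax [ 0.003 -0.003 -1.   ] F [-6.4 -0.4 22.1] M [-0.02  1.14  0.06] w 33.6 g 55.0 q [-27.2  31.2  72.3  -0.1  76.3  42.5]
```

Call:
drive_tool:
  moves: [20, -0.5, 0, 1, 0, 0, -0.06, 20, -0.3, 0, 1, 0, 0, -0.06, 20, 0, 0, 0, 0, 0, -0.06, 20, 0, 0, 0, 0, 0, -0.06, 20, 0, 0, 0, 0, 0, -0.06, 20, 0, 0, 0, 0, 0, -0.06, 20, 0, 0, 0, 0, 0, -0.06, 20, 0, 0, 0, 0, 0, -0.06]

```text
time: 10.82
ee_pos: [0.5917, -0.1733, 0.2174]
orientation: [[0.992, -0.128, 0.004], [-0.128, -0.992, -0.002], [0.004, 0.001, -1.0]]
force: [3.1, -0.7, 11.3]
gripper_width: 0.0333
grip_force: 55.0
```

```bash
python3 -c "from h import *;st()"
```

```text
t 10.82 pos [ 591.7 -173.3  217.4] yang -97.3 zax [ 0.004 -0.002 -1.   ] F [ 3.1 -0.7 11.3] M [ 0.09 -0.25  0.18] w 33.3 g 55.0 q [-27.2  31.2  72.3   0.   76.3  70.1]
```

Call:
drive_tool:
  moves: [20, 0, 0, 0, 0, 0, -0.02, 20, 0, 0, 0, 0, 0, -0.02, 20, 0, 0, 0, 0, 0, -0.02, 20, 0, 0, 0, 0, 0, -0.02, 20, 0, 0, 0, 0, 0, -0.02, 20, 0, 0, 0, 0, 0, -0.02, 20, 0, 0, 0, 0, 0, -0.02, 20, 0, 0, 0, 0, 0, -0.02]

```text
time: 11.48
ee_pos: [0.5917, -0.1732, 0.2166]
orientation: [[0.959, -0.282, 0.003], [-0.282, -0.959, -0.001], [0.003, 0.0, -1.0]]
force: [5.9, -0.7, 4.1]
gripper_width: 0.0336
grip_force: 55.0
```

Call:
drive_tool:
  moves: [20, 0, 0, 0, 0, 0, -0.02, 20, 0, 0, 0, 0, 0, -0.02, 20, 0, 0, 0, 0, 0, -0.02, 20, 0, 0, 0, 0, 0, -0.02, 20, 0, 0, 0, 0, 0, -0.02, 20, 0, 0, 0, 0, 0, -0.02, 20, 0, 0, 0, 0, 0, -0.02, 20, 0, 0, 0, 0, 0, -0.02]

```text
time: 12.15
ee_pos: [0.5917, -0.1731, 0.2156]
orientation: [[0.902, -0.432, 0.002], [-0.432, -0.902, -0.0], [0.002, -0.001, -1.0]]
force: [7.8, -1.4, 1.1]
gripper_width: 0.0335
grip_force: 55.0
```

```bash
python3 -c "from h import *;st()"
```

```text
t 12.15 pos [ 591.7 -173.1  215.6] yang -115.6 zax [ 0.002 -0.    -1.   ] F [ 7.8 -1.4  1.1] M [-0.2  -0.93  0.1 ] w 33.5 g 55.0 q [-27.2  31.3  72.4   0.   76.2  88.4]
```

Call:
drive_tool:
  moves: [20, 0.5, 0, -1, 0, 0, 0, 20, 0.4, 0, -1, 0, 0, 0, 20, 0, 0, -1, 0, 0, 0, 20, 0, 0, -1, 0, 0, 0, 20, 0, 0, 0, 0, 0, 0, 20, 0, 0, 0, 0, 0, 0, 20, 0, 0, 0, 0, 0, 0, 20, 0, 0, 0, 0, 0, 0]

```text
time: 12.82
ee_pos: [0.5918, -0.1731, 0.2112]
orientation: [[0.903, -0.431, -0.0], [-0.431, -0.903, 0.0], [-0.0, -0.0, -1.0]]
force: [4.0, -1.7, -2.7]
gripper_width: 0.0336
grip_force: 55.0
```

```bash
python3 -c "from h import *;st()"
```

```text
t 12.82 pos [ 591.8 -173.1  211.2] yang -115.5 zax [-0.  0. -1.] F [ 4.  -1.7 -2.7] M [-0.28 -0.63  0.03] w 33.6 g 55.0 q [-27.2  31.6  72.6   0.   75.8  88.3]
```

Call:
drive_tool:
  moves: [20, 0, 0, -4, 0, 0, 0, 20, 0, 0, -4, 0, 0, 0, 20, 0, 0, -4, 0, 0, 0, 20, 0, 0, -4, 0, 0, 0, 20, 0, 0, -4, 0, 0, 0, 20, 0, 0, -4, 0, 0, 0, 20, 0, 0, -4, 0, 0, 0, 20, 0, 0, -4, 0, 0, 0]

```text
time: 13.48
ee_pos: [0.5918, -0.1731, 0.1793]
orientation: [[0.903, -0.431, -0.0], [-0.431, -0.903, 0.0], [-0.0, -0.0, -1.0]]
force: [2.2, -1.3, 1.2]
gripper_width: 0.0334
grip_force: 55.0
```

```bash
python3 -c "from h import *;st()"
```

```text
t 13.48 pos [ 591.8 -173.1  179.3] yang -115.5 zax [-0.  0. -1.] F [ 2.2 -1.3  1.2] M [-0.2  -0.32  0.06] w 33.4 g 55.0 q [-27.2  33.1  75.    0.   71.9  88.3]
```

Call:
drive_tool:
  moves: [20, 0, 0, -4, 0, 0, 0, 20, 0, 0, -4, 0, 0, 0, 20, 0, 0, -4, 0, 0, 0, 20, 0, 0, -4, 0, 0, 0, 20, 0, 0, -4, 0, 0, 0, 20, 0, 0, -3, 0, 0, 0, 20, 0, 0, -3, 0, 0, 0, 20, 0, 0, 0, 0, 0, 0]

```text
time: 14.15
ee_pos: [0.5921, -0.1732, 0.1583]
orientation: [[0.903, -0.43, 0.003], [-0.43, -0.903, -0.002], [0.003, 0.001, -1.0]]
force: [-9.5, 4.6, 32.9]
gripper_width: 0.0337
grip_force: 55.0
```

```bash
python3 -c "from h import *;st()"
```

```text
t 14.15 pos [ 592.1 -173.2  158.3] yang -115.5 zax [ 0.003 -0.002 -1.   ] F [-9.5  4.6 32.9] M [0.76 1.87 0.07] w 33.7 g 55.0 q [-27.2  34.2  76.4  -0.   69.1  88.3]
```

Hard stop with 33 N, at the height expected. I'll relax the push, open and rise.

Call:
drive_tool:
  moves: [20, 0, 0, 1, 0, 0, 0, 20, 0, 0, 1, 0, 0, 0, 20, 0, 0, 1, 0, 0, 0, 20, 0, 0, 0, 0, 0, 0, 88, 0, 0, 0, 0, 0, 0, 88, 0, 0, 0, 0, 0, 0, 88, 0, 0, 0, 0, 0, 0, 88, 0, 0, 0, 0, 0, 0]

```text
time: 14.82
ee_pos: [0.5914, -0.173, 0.1561]
orientation: [[0.903, -0.431, -0.001], [-0.431, -0.903, 0.001], [-0.002, 0.0, -1.0]]
force: [-0.5, 0.9, 0.7]
gripper_width: 0.0581
grip_force: 0.0
```

Call:
drive_tool:
  moves: [88, 0, 0, 0, 0, 0, 0, 88, 0, 0, 0, 0, 0, 0, 88, 0, 0, 0, 0, 0, 0, 88, 0, 0, 0, 0, 0, 0, 88, 0, 0, 0, 0, 0, 0, 88, 0, 0, 0, 0, 0, 0, 88, 0, 0, 0, 0, 0, 0, 88, 0, 0, 0, 0, 0, 0]

```text
time: 15.48
ee_pos: [0.5918, -0.1731, 0.1567]
orientation: [[0.903, -0.431, 0.0], [-0.431, -0.903, -0.0], [0.0, 0.0, -1.0]]
force: [-0.5, -0.3, 0.6]
gripper_width: 0.0883
grip_force: 0.0
```

```bash
python3 -c "from h import *;st()"
```

```text
t 15.48 pos [ 591.8 -173.1  156.7] yang -115.5 zax [ 0. -0. -1.] F [-0.5 -0.3  0.6] M [ 0.04  0.16 -0.02] w 88.3 g 0.0 q [-27.2  34.4  76.4  -0.   69.2  88.3]
```

Call:
drive_tool:
  moves: [88, 0, 0, 10, 0, 0, 0, 88, 0, 0, 20, 0, 0, 0, 88, 0, 0, 20, 0, 0, 0, 88, 0, 0, 20, 0, 0, 0, 88, 0, 0, 20, 0, 0, 0, 88, 0, 0, 20, 0, 0, 0, 88, 0, 0, 20, 0, 0, 0, 88, 0, 0, 20, 0, 0, 0]

```text
time: 16.15
ee_pos: [0.5916, -0.173, 0.3087]
orientation: [[0.903, -0.431, 0.001], [-0.431, -0.903, -0.0], [0.001, 0.0, -1.0]]
force: [0.5, 0.1, -0.4]
gripper_width: 0.0878
grip_force: 0.0
```

Call:
drive_tool:
  moves: [88, -25, 0, 0, 0, 0, 0, 88, -25, 0, 0, 0, 0, 0, 88, -25, 0, 0, 0, 0, 0, 88, -25, 0, 0, 0, 0, 0, 88, -25, 0, 0, 0, 0, 0, 88, -25, 0, 0, 0, 0, 0, 88, -25, 0, 0, 0, 0, 0, 88, 0, 0, 0, 0, 0, 0]

```text
time: 16.82
ee_pos: [0.4142, -0.1728, 0.308]
orientation: [[0.902, -0.432, 0.0], [-0.432, -0.902, -0.001], [0.001, 0.001, -1.0]]
force: [-0.1, -0.0, -0.4]
gripper_width: 0.0879
grip_force: 0.0
```

Run:
```python
from h import *;st()
p,d=grab_frame('side');cv2.imwrite('pics/s2.png',p)
for n in("side","top"):
    p,d=grab_frame(n);P,_=pts(n,d,(280,140,345,230) if n=="side" else (370,140,445,245))
    m=(np.hypot(P[:,0]-.5918,P[:,1]+.1735)<.07)&(P[:,2]>.14)&(P[:,2]<.25);print(n,bar(P[m]))
```

```text
t 16.82 pos [ 414.2 -172.8  308. ] yang -115.6 zax [ 0.    -0.001 -1.   ] F [-0.1 -0.  -0.4] M [ 0.05  0.18 -0.  ] w 87.9 g 0.0 q [-37.6   6.1  92.9  -0.   80.9  77.9]
side [ 589.9 -170.6   41.4  108.1  -24.8  169.7  196. ]
top [ 590.2 -174.5   32.5  108.1  -24.8  169.2  586. ]
```

View pics/s2.png

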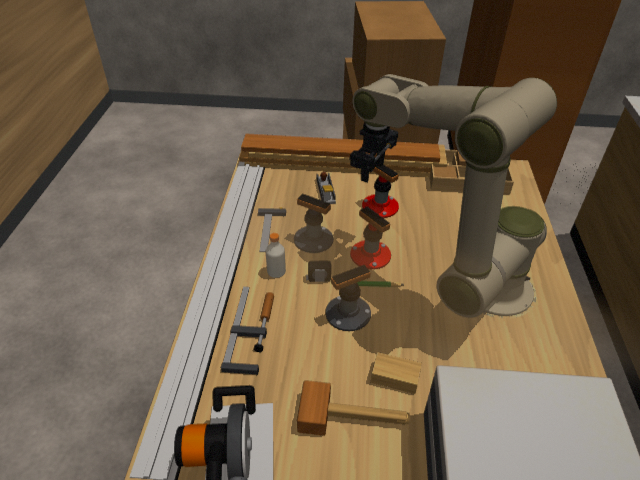

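The support is fully collapsed: its bar at (313,203) is now at 169 mm, the same as the twin. The other things look undisturbed and the gripper is clear.

```bash
python3 -c "from rig import manip;print(manip.sign_off())"
```

```text
the job is handed in; nothing more can be done
None
```

The extended support is fully collapsed (thin tube first, then the middle tube), its T-rest measures about 169 mm like the twin's, the gripper has let go and is clear, and the job was handed in at about 17 s.

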